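Press the proud stud home with the setter from the can

ROBOT

A 6-joint arm with a two-finger parallel gripper is mounted at the origin on the work surface. World frame = base frame: x ahead of the robot, y to its left, z up, the work surface at z = 0. Lengths are in mm, angles in rad, forces in N, time in s.
With the tool pointing down it reaches from about 350 to 975 mm from the base axis. Payload 7.1 kg.
Tool frame: the origin (TCP) lies midway between the tips of the shut fingers; the grasp point (between the pads) lies 19 mm behind it; z points along the fingers, y is the line along which they close (so a half turn about z gives the same grasp; the last joint's range is limited). The gripper opens to 88 mm and grips with 3 to 60 N. Pads are 20 mm wide; open, the fingers measure 115 mm over their backs; the gripper's body (75 mm by 178 mm) begins 61 mm behind the grasp point.
Start: joints at [-1.241, 0.423, 1.63, -0, 1.089, -0.019], TCP at [213.623, -587.341, 222.675] pointing down, gripper open.
Joint ranges: [-3, 3], [-0.9, 2.11], [0.09, 2.58], [-1.31, 4.45], [0.11, 2.69], [-2.54, 2.54]. Speed limits (rad/s): [2.39, 2.39, 3.01, 3.14, 3.14, 3.14].

INTERFACE

Orientations are given as a rotation vector (axis times angle).
In Python, from workcell import ctrl gives the robot as it stands.
- The arm moves only by the shell command python3 -m pendant 'ROWS'. ROWS is a JSON object of lists of equal length, an entry for each row: "grip": the opening, from -1 (shut) to 1 (fully open); "linear": the shift along the tool's x, y, z in mm, a list of three; "angular": the turn, a rotation vector about the tool's x, y, z in rad, a list of three. In form: {"grip": [grip, ...], "linear": [[tx, ty, tz], ...], "angular": [[ax, ay, az], ...]}. A call has 1 to 12 rows; each row shifts and turns the commanded pose from where the row before left it, along the tool's axes as they then stand; what a row does not reach is not made up. A row lasts 1/12 s, in which the tool goes at most 41.7 mm and 7.16 degrees, less where a joint would pass 70% of its speed; a pose out of reach is approached as far as the arm can. A call with a gripper value outside its range is refused whole. The fingers move at their own pace and stop on an object; the grip force is fixed at half the most. Time passes only in rows, so rows that do not move let the fingers close. It gives the time, the measured TCP pose, the force, the opening and the grip force at its end, in the units of the state.
- ctrl.get_obs(): the state, without advancing time (a new reading comes with each control period).
- ctrl.get_image(name): name is "side" or "top"; returns the picture (480x640x3 uint8, red, green, blue); there is no depth.
- ctrl.camera_params(name): a dict with "vfov" (degrees; the focal length in pixels is half the picture's height over the tangent of half this angle, whatever the lens; pixels are square), "cx", "cy" (the principal point, pixels), "R" (3x3) and "t" (3): a world point X has camera coordinates R X + t. Camera axes: x right, y down, z forward; pixel columns grow to the right and rows downward; lengths in mm; the calibration is good to about 2 mm. A picture is of the moment at which its call begins. camera_params takes no time and is no camera call.
- ctrl.close_job(): hands the job in; it is judged then, once.
The state is a dict: "t": time; "qpos": joint angles; "qvel": joint speeds; "joint_torque": joint torques, N m; "ee_pos": TCP position; "orientation": TCP orientation; "ft_force": force on the tool from outside, world axes, zero at the start; "moment": the same for the moment, N m; "width": finger opening in mm; "grasp_force": force on a finger pad.
Only numpy, scipy, OpenCV 4.12 (cv2) and the standard library are available. Lean on these libraries where they do the work, as an engineer would, in place of code of your own. Each camera call takes 0.05 s, during which the arm holds its last target. There are 200 camera calls.

TASK

Pull the straight-handled setter out of its can without tipping the can, and with the setter's foot press the one brass stud that stands proud of the wooden plaque until it is fully home like its two neighbours; press firmly but do not ram it, and do not touch the stud with the gripper. Then stand the setter back in the same can, foot down, and let go, leaving the cans and everything else where they are.

Things in the scene. Friction and masses are not known exactly. Their poses are not given: they have to be found in the camera images.
- setter: Round straight hand tool 190 mm long, about 0.25 kg. Origin: centre of the flat underside of its foot; z runs along the tool to the handle top. From the origin: steel foot disc 28 mm diameter to 12 mm, steel shank 14 mm diameter to 73 mm, straight dark wooden handle 20 mm diameter, flat top, to 190 mm. It starts foot down in its can, leaning about 25 degrees, some 80 mm of it above the rim.
- can: The setter's can: loose open steel can, outside diameter 74 mm, inside 68 mm, 100 mm high, inner floor 4 mm above the table, 0.45 kg. Origin: centre of its underside, z up. Its x axis points away from the side to which the setter leans. The setter's foot is 4 mm wider all round than the handle and catches under the rim if drawn out along the lean; upright over the can's middle it comes out freely.
- other_can: A second can of the same size and make, holding the awl; leave alone. Origin: centre of its underside. Which can stands further left varies.
- awl: Awl leaning in the other can: 174 mm long, thin steel shank 10 mm diameter with a bulb-shaped wooden handle 34 mm diameter at its upper end; leave alone. Origin: centre of its lower end, z along the tool to the bulb.
- slab: Fixed dark stone slab 200 x 260 x 30 mm (x, y, z), under the plaque. Origin: centre of its underside.
- plaque: Fixed wooden plaque 90 x 190 x 22 mm (x, y, z) lying on the slab, top 52 mm above the table. Origin: centre of its underside. Three brass studs sit in a row along its y axis, 55 mm apart.
- stud_top (a point): Centre of the flat top (16 mm diameter) of the proud brass stud: round cap 26 mm diameter, 6 mm thick, on a 9 mm stem. At the start its top is 16 to 18 mm above the plaque (its neighbours' tops are 6 mm above the plaque). The point moves with the stud. Any of the three places may be the proud one.
- stud (a joint): How far the proud stud has been pressed in, in m: 0 = most proud, 0.012 = fully home, cap flat on the plaque, top 58 mm above the table. It starts between 0 and 0.002. It slides straight down with stiff friction, stays where it is left, needs about 10 N to move and then meets a hard stop.
- flat_stud_a: A neighbouring stud, already home: brass cap 26 mm diameter, 6 mm thick. Origin: centre of its underside, on the plaque.
- flat_stud_b: The other neighbouring stud, already home, the same.
- beam: Loose wooden beam 50 x 200 x 45 mm, a bystander. Origin: centre of its underside.
- roller: Loose hand roller with yellow handle, about 50 x 115 x 28 mm, a bystander. Origin: on the table under its middle.
- dish: Loose white dish 80 mm diameter, 22 mm high, a bystander. Origin: centre of its underside.
Things that resemble listed ones, but are neither listed nor needed, are in the scene too. Leave any purple look-alike of the setter alone. Leave any black look-alike of the can alone.

How it is judged (in metres and radians):
On the way, in this order (a step that is already met when the one before it is completed fails the run):
1. the setter is pulled out, its foot above the can's rim (height (world z) of setter above 0.105 m), for 0.1 s.
2. the setter stands on the stud and the stud is fully home (value of joint stud above 0.0105 m and contact force between setter and stud above 2 N), for 0.1 s.
At the end, for the whole second after the job is handed in: The stud is pressed in at least 10.5 of its 12 mm; the setter stands at rest in its own can, foot down near the can's floor (underside of the foot lower than 30 mm above the table, within 34 mm of the can's axis, leaning less than 40 degrees); the can stands upright within 60 mm of where it began (value of joint stud above 0.0105 m and horizontal distance between setter and can below 0.034 m and height (world z) of setter below 0.03 m and angle between setter's own z axis and vertical below 0.7 rad and z of setter in the frame of can above 0 m and linear speed of setter below 0.03 m/s and angle between can's own z axis and vertical below 0.1 rad and distance of can from where it was at the start of the episode below 0.06 m); the robot touches nothing.
It fails at once if a gripper finger or the arm presses on the stud (contact force between any of the fingers, the arm and stud above 1 N).
It fails at once if the stud is rammed (over 60 N) (contact force between setter and stud above 60 N).
It fails at once if the setter's can is tipped (over 0.35 rad) or lifted (over 30 mm) (angle between can's own z axis and vertical above 0.35 rad or height (world z) of can above 0.03 m).
It fails at once if the other can, the awl or a bystander is moved by more than 40 mm (distance of any of other_can, awl, beam, roller, dish from where it was at the start of the episode above 0.04 m).
It also fails if it takes over 54 s, if anything falls off the work surface, if the arm or the gripper's body presses on something with over 40 N, if the wrist force passes 120 N, or if a joint passes its speed limit or range.

## Working session

There is one attempt and no reset: what is moved stays moved. The work goes in short steps, Python scripts to look and compute and a shell command to move; the robot and the scene stay as the last step left them, time stands still between calls to the robot, and variables do not carry over. Pictures are saved under pics/ and viewed, at most 13 in all, crops included, and the job is handed in when it is done.

```bash
mkdir -p pics; python3 - <<'E'
from workcell import ctrl
import cv2
for n in("side","top"):
    im=ctrl.get_image(n); cv2.imwrite(f"pics/{n}0.png",im[:,:,::-1])
    print(n,ctrl.camera_params(n))
o=ctrl.get_obs();print(o)
E
```

```text
side {'vfov': 53.81729052937141, 'cx': 320.31508391144285, 'cy': 235.67537353841612, 'R': array([[ 0.84711766, -0.53079285, -0.02550727],
       [-0.27599804, -0.39844564, -0.8746806 ],
       [ 0.45411095,  0.74799734, -0.48402812]]), 't': array([-465.4167155 ,  203.04712188,  524.55104139])}
top {'vfov': 45.35187137959701, 'cx': 322.00110208101273, 'cy': 232.89333648677663, 'R': array([[ 0.00879015, -0.99980407,  0.01773596],
       [-0.98357249, -0.01184275, -0.18012471],
       [ 0.18029946, -0.01586128, -0.98348387]]), 't': array([ -33.25516436,  542.49685239, 1100.63214751])}
{'t': 0.1, 'qpos': array([-1.24098652e+00,  4.23745008e-01,  1.63063401e+00, -1.41128153e-05,
        1.08860369e+00, -1.89943330e-02]), 'qvel': array([-0.00157846, -0.00324111, -0.00175317, -0.00040694,  0.0014943 ,
        0.00021521]), 'joint_torque': array([ 4.31592980e-04, -5.45613348e+01, -2.74326146e+01,  6.45690970e-02,
        1.87902135e-02, -3.30635794e-05]), 'ee_pos': array([ 213.46483085, -586.8646271 ,  221.98352638]), 'orientation': array([-3.09258379e+00, -5.44899158e-01,  3.57208091e-04]), 'ft_force': array([-0.21267223, -0.06594071, -0.77855458]), 'moment': array([-0.00118509,  0.01888612,  0.00065833]), 'grasp_force': 0.0, 'width': 87.7027399422009}
```

View pics/side0.png

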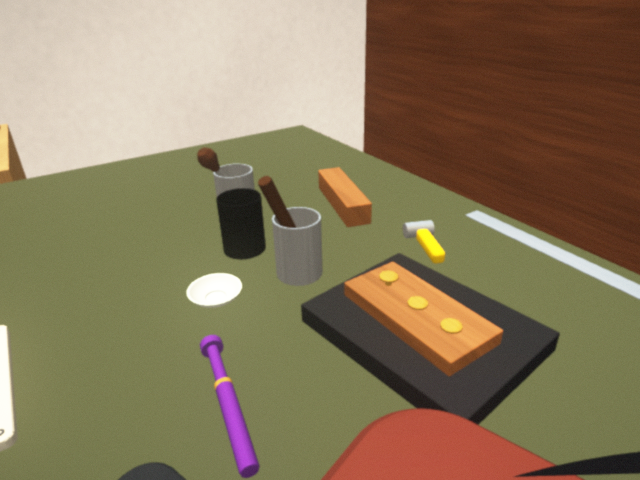

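View pics/top0.png

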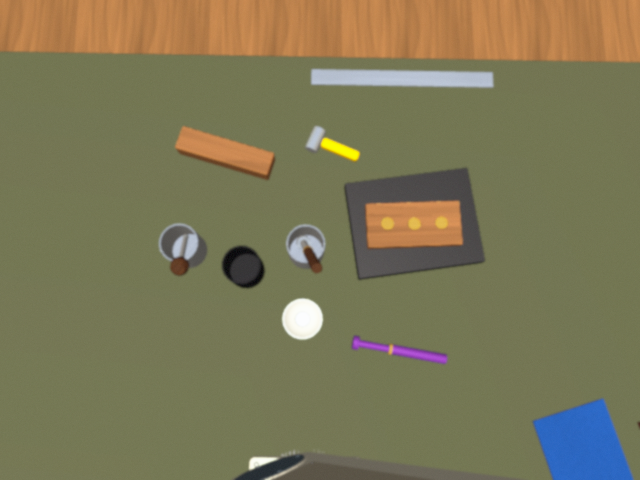

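Side view: the setter's straight handle top is at (266,183) in the grey can at (298,245). The awl bulb is at (207,158), the black can at (242,223) and the purple look-alike at (230,400). The proud stud looks like the one at (389,277), whose stem shows. 
Top view: setter handle end (316,268), can (306,245), proud stud (388,224).

Candidates (top-view pixels): straight dark handle (316,268), awl bulb (180,266), purple tool (400,350). For the can: grey (306,245), grey with awl (180,243), black (243,267). I choose the straight dark handle in the grey can at (306,245).

```bash
cat > h.py <<'E'
import numpy as np,cv2
from workcell import ctrl
P={n:ctrl.camera_params(n) for n in("side","top")}
def ray(n,u,v):
    p=P[n];f=240/np.tan(np.radians(p["vfov"]/2))
    d=p["R"].T@np.array([(u-p["cx"])/f,(v-p["cy"])/f,1]);return -p["R"].T@p["t"],d/np.linalg.norm(d)
def plane(n,u,v,z):
    c,d=ray(n,u,v);return c+d*(z-c[2])/d[2]
def tri(a,b):
    c1,d1=ray("side",*a);c2,d2=ray("top",*b)
    s=np.linalg.lstsq(np.c_[d1,-d2],c2-c1,rcond=None)[0]
    p,q=c1+s[0]*d1,c2+s[1]*d2
    return (p+q)/2,np.linalg.norm(p-q)
def proj(n,X):
    p=P[n];f=240/np.tan(np.radians(p["vfov"]/2));c=p["R"]@np.asarray(X,float)+p["t"];return c[:2]/c[2]*f+[p["cx"],p["cy"]]
E
python3 - <<'E'
from h import *
S=cv2.imread("pics/side0.png");T=cv2.imread("pics/top0.png")
a=cv2.resize(S[160:340,240:480],None,fx=3.3,fy=3.3,interpolation=2)[:600]
b=cv2.resize(T[180:300,280:480],None,fx=4,fy=4,interpolation=2)
cv2.imwrite("pics/cs.png",a);cv2.imwrite("pics/ct.png",b)
def comps(im,m,box,name):
    x0,y0,x1,y1=box;k=np.zeros(m.shape,np.uint8);k[y0:y1,x0:x1]=m[y0:y1,x0:x1]
    for c in cv2.findContours(k,0,1)[0]:
        if cv2.contourArea(c)>15: print(name,cv2.contourArea(c),cv2.fitEllipse(c) , cv2.minAreaRect(c))
for n,im,hb,sb in(("side",S,(250,170,305,235),(360,260,480,345)),("top",T,(295,235,335,280),(370,205,460,245))):
    i=im.astype(int);B,G,R=i[...,0],i[...,1],i[...,2]
    hsv=cv2.cvtColor(im,cv2.COLOR_BGR2HSV)
    comps(im,((R<95)&(R>G*1.35)).astype(np.uint8),hb,n+" handle")
    comps(im,((hsv[...,0]>18)&(hsv[...,0]<30)&(hsv[...,1]>120)&(hsv[...,2]>130)).astype(np.uint8),sb,n+" stud")
E
```

```text
side handle 502.0 ((275.4234313964844, 201.8739776611328), (12.060429573059082, 66.01136016845703), 151.68551635742188) ((276.8960876464844, 205.29710388183594), (51.535682678222656, 12.569149017333984), 62.87869644165039)
side stud 234.0 ((450.97076416015625, 324.8037109375), (13.723050117492676, 21.90286636352539), 102.20228576660156) ((451.0, 325.0), (14.0, 22.0), 90.0)
side stud 190.5 ((417.2950744628906, 301.9991149902344), (12.150748252868652, 20.151323318481445), 99.73621368408203) ((417.0, 302.0), (12.0, 20.0), 90.0)
side stud 159.5 ((388.2238464355469, 275.755126953125), (11.330164909362793, 18.168699264526367), 94.14584350585938) ((388.0, 276.0), (12.0, 18.0), 90.0)
side stud 34.5 ((436.88519287109375, 261.396728515625), (3.2988977432250977, 16.63290023803711), 89.72959899902344) ((437.0, 261.5), (3.0, 14.0), 90.0)
top handle 113.0 ((311.9399108886719, 259.19976806640625), (8.083551406860352, 25.130224227905273), 152.27040100097656) ((310.68463134765625, 257.3230895996094), (19.845556259155273, 9.054534912109375), 60.2551155090332)
top stud 97.5 ((441.1996765136719, 222.46063232421875), (10.92422866821289, 11.601957321166992), 126.99612426757812) ((441.00006103515625, 222.5000457763672), (11.627553939819336, 11.180339813232422), 63.43495178222656)
top stud 100.0 ((413.9448547363281, 223.2508544921875), (10.947443962097168, 11.927417755126953), 121.94739532470703) ((414.0000305175781, 223.5), (12.020814895629883, 10.60660171508789), 45.0)
top stud 105.0 ((387.1705322265625, 223.17054748535156), (11.19066333770752, 12.18328857421875), 135.0) ((387.0000305175781, 223.0), (12.727920532226562, 11.31370735168457), 45.0)
```

View pics/cs.png

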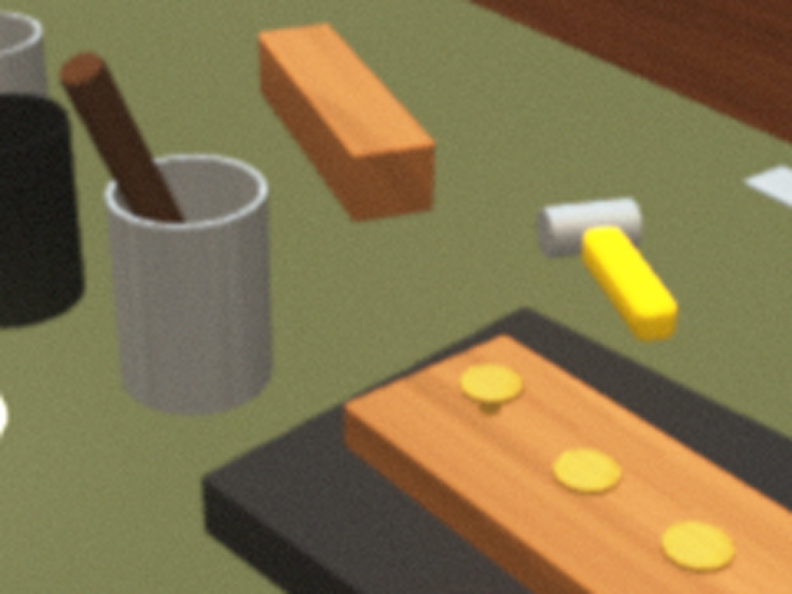

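View pics/ct.png

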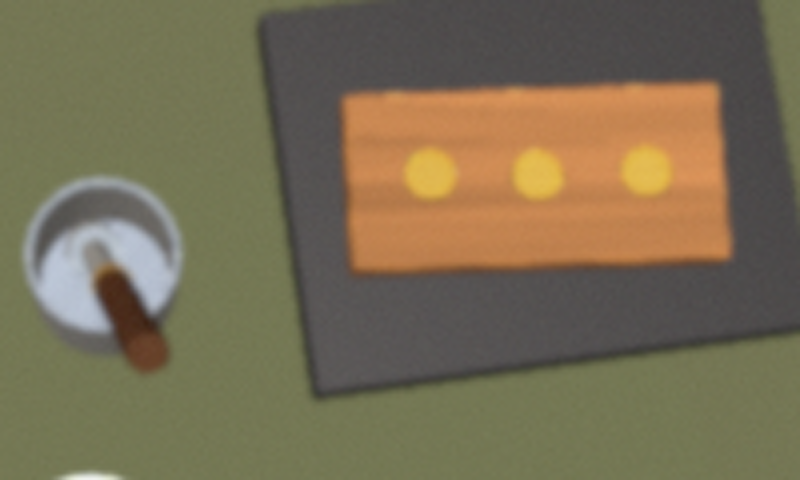

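Crops: the side crop shows the straight handle with its flat end at crop (83,69), the rim centred near (187,192), and the stem under the stud at (490,384), so that stud is the proud one. The top crop shows the handle end at (149,352), the handle/shank joint at (110,272), and the rim centre near (103,252).

```bash
python3 - <<'E'
from h import *
s=lambda x,y:(240+x/3.3-.35,160+y/3.3-.35)
t=lambda x,y:(280+x/4-.4,180+y/4-.4)
top,e=tri(s(83,69),t(149,352));print("handle top",top,e)
rim,e=tri(s(187,190),t(103,250));print("rim",rim,e)
print("rim plane100",plane("side",*s(187,190),100),plane("top",*t(103,250),100))
n1=np.cross(ray("side",*s(83,69))[1],ray("side",*s(152,208))[1])
n2=np.cross(ray("top",*t(149,352))[1],ray("top",*t(110,272))[1])
d=np.cross(n1,n2);d/=np.linalg.norm(d);d*=np.sign(d[2]);print("axis",d,"lean",np.degrees(np.arccos(d[2])),"az",np.degrees(np.arctan2(d[1],d[0])))
print("foot",top-190*d)
# joint by 117mm sphere
c,r=ray("top",*t(110,272));b=r@(c-top);q=np.sqrt(b*b-((c-top)@(c-top)-117**2))
for k in(-b-q,-b+q): print("joint",c+k*r,(top-c-k*r)/117)
for a,b,nm in(((388.2,275.8),(387.2,223.2),"proud"),((417.3,302),(413.9,223.25),"a"),((451,324.8),(441.2,222.5),"b")):
    print(nm,*tri(a,b),plane("top",*b,58))
print("proud at 68.5",plane("top",387.2,223.2,69),plane("side",388.2,275.8,69))
from scipy.spatial.transform import Rotation as R
print(R.from_rotvec(ctrl.get_obs()["orientation"]).as_matrix())
# can base side bottom, dish etc
print("dish",plane("top",302.5,319,22))
E
```

```text
handle top [456.81182692 -16.95813397 180.00142319] 0.3660632077199976
rim [514.31234123   5.27104426  99.58288664] 2.3639095620851993
rim plane100 [512.68912525   4.70655108 100.        ] [515.34087645   4.79459869 100.        ]
axis [-0.38037259 -0.12697254  0.91607569] lean 23.641046112678858 az -161.54042594988582
foot [529.08261928   7.16664772   5.94704238]
joint [474.29111993  -0.60625831 294.52692462] [-0.14939567 -0.13975962 -0.97885044]
joint [508.42910474   1.54745882  76.64669584] [-0.44117331 -0.15816746  0.88337374]
proud [ 560.69307075 -156.37947251   65.38138311] 0.7650582365935334 [ 562.52077508 -157.56060781   58.        ]
a [ 563.3028418  -211.32168689   55.25690103] 0.7790434859909044 [ 563.07954606 -211.05666171   58.        ]
b [ 565.63902731 -266.35057617   55.36873049] 0.4525996592122763 [ 565.28769539 -265.89345445   58.        ]
proud at 68.5 [ 560.29594199 -156.1087096    69.        ] [ 556.7314759  -160.39499269   69.        ]
[[ 9.39779862e-01  3.41780042e-01 -4.62016550e-04]
 [ 3.41780354e-01 -9.39778948e-01  1.31108490e-03]
 [ 1.39092252e-05 -1.39003937e-03 -9.99999034e-01]]
dish [372.75013703   9.32128455  22.        ]
```

```bash
cat >> h.py <<'E'
from scipy.spatial.transform import Rotation as R
def frame(az,lean):  # tool pointing down, x at azimuth az (deg), tilted by lean (deg) about its y
    a=np.radians(az);x=np.array([np.cos(a),np.sin(a),0]);z=np.array([0,0,-1.])
    return R.from_matrix(np.c_[x,np.cross(z,x),z])*R.from_rotvec([0,np.radians(lean),0])
def delta(pos,rot):
    o=ctrl.get_obs();q=R.from_rotvec(o["orientation"])
    print("now",o["ee_pos"].round(1),"lin",q.inv().apply(np.array(pos)-o["ee_pos"]).round(1),"ang",(q.inv()*rot).as_rotvec().round(3),"t",o["t"])
E
python3 - <<'E'
from h import *
d=-frame(20,25.3).as_matrix()[:,2];top=np.array([456.8,-17,180.5]);print(d,"foot",top-190*d)
delta(top-d*59+d*110,frame(20,25.3))
E
```

```text
[-0.40158503 -0.146165    0.90408255] foot [533.10115583  10.77134956   8.72431556]
now [ 213.5 -586.9  222. ] lin [ 401.7 -452.4   -4. ] ang [-0.001  0.442 -0.001] t 0.1
```

```bash
Z='[0,0,0]'; python3 -m pendant '{"grip":[1,1,1,1,1,1,1,1,1,1,1,1],"linear":[[0,0,-15],[20,-23,-15],[25,-28,0],[25,-28,0],[25,-28,0],[25,-28,0],[25,-28,0],[25,-28,0],[25,-28,0],[25,-28,0],[25,-28,0],[25,-28,0]],"angular":[[0,0,0],[0,0,0],[0,0,0],[0,0,0],[0,0,0],[0,0,0],[0,0,0],[0,0,0],[0,0,0],[0,0,0],[0,0,0],[0,0,0]]}'
python3 -m pendant '{"grip":[1,1,1,1,1,1,1,1,1,1,1,1],"linear":[[25,-28,0],[25,-28,0],[25,-28,0],[25,-28,0],[0,0,0],[0,0,0],[0,0,0],[0,0,0],[0,0,0],[0,0,0],[0,0,0],[0,0,0]],"angular":[[0,0,0],[0,0,0],[0,0,0],[0,0,0],[0,0.08,0],[0,0.08,0],[0,0.08,0],[0,0.08,0],[0,0.08,0],[0,0.042,0],[0,0,0],[0,0,0]]}'
python3 - <<'E'
from h import *
d=-frame(20,25.3).as_matrix()[:,2];top=np.array([456.8,-17,180.5])
delta(top-d*59+d*80,frame(20,25.3))
delta(top-d*59,frame(20,25.3))
E
```

```text
t: 1.1
ee_pos: [363.8, -208.5, 252.6]
orientation: [-3.094, -0.544, 0.0]
ft_force: [0.9, -0.4, 0.5]
width: 87.7
grasp_force: 0.0
t: 2.1
ee_pos: [419.0, -71.2, 252.5]
orientation: [-2.949, -0.517, -0.66]
ft_force: [-0.2, -0.6, 0.1]
width: 87.5
grasp_force: 0.0
now [419.  -71.2 252.5] lin [ 18.1 -38.1  67.2] ang [ 0.     0.001 -0.002] t 2.1
now [419.  -71.2 252.5] lin [ 18.2 -38.1 147.2] ang [ 0.     0.001 -0.002] t 2.1
```

```bash
python3 -m pendant '{"grip":[1,1,1,1,1,1,1,1],"linear":[[9,-19,0],[9,-19,0],[0,0,25],[0,0,25],[0,0,25],[0,0,20],[0,0,0],[0,0,0]],"angular":[[0,0,0],[0,0,0],[0,0,0],[0,0,0],[0,0,0],[0,0,0],[0,0,0],[0,0,0]]}'
python3 - <<'E'
from h import *
d=-frame(20,25.3).as_matrix()[:,2];top=np.array([456.8,-17,180.5])
delta(top-d*59,frame(20,25.3))
S=ctrl.get_image("side")[:,:,::-1];T=ctrl.get_image("top")[:,:,::-1]
a=cv2.resize(S[120:280,200:360],(400,400),interpolation=2);b=cv2.resize(T[180:340,230:390],(400,400),interpolation=2)
cv2.imwrite("pics/pre.png",np.hstack([a,b]))
E
```

```text
t: 2.77
ee_pos: [460.1, -15.0, 173.9]
orientation: [-2.947, -0.521, -0.658]
ft_force: [0.4, 0.4, -0.0]
width: 87.9
grasp_force: 0.0
now [460.1 -15.  173.9] lin [-0.5  0.8 51.4] ang [-0.002  0.002  0.   ] t 2.7667
```

View pics/pre.png

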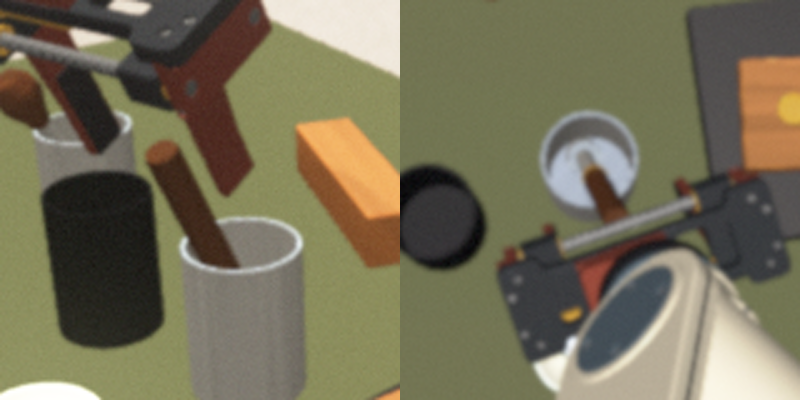

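The fingers straddle the handle on both sides (handle end at crop (163,152) left, handle (605,190) right), well aligned. Going down along the tool and closing.

```bash
python3 -m pendant '{"grip":[1,1,1,1,-1,-1,-1,-1,-1,-1,-1,-1],"linear":[[0,0,17],[0,0,17],[0,0,17],[0,0,0],[0,0,0],[0,0,0],[0,0,0],[0,0,0],[0,0,0],[0,0,0],[0,0,0],[0,0,0]],"angular":[[0,0,0],[0,0,0],[0,0,0],[0,0,0],[0,0,0],[0,0,0],[0,0,0],[0,0,0],[0,0,0],[0,0,0],[0,0,0],[0,0,0]]}'
python3 -m pendant '{"grip":[-1,-1,-1,-1],"linear":[[0,0,0],[0,0,0],[0,0,0],[0,0,0]],"angular":[[0,0,0],[0,0,0],[0,0,0],[0,0,0]]}'
python3 - <<'E'
from h import *
o=ctrl.get_obs();q=R.from_rotvec(o["orientation"]);print(o["width"],o["ee_pos"],q.as_matrix()[:,2], "foot est",o["ee_pos"]+131*q.as_matrix()[:,2])
foot=np.array([514.,5,13]);delta(foot+[0,0,131],frame(20,0))
E
```

```text
t: 3.87
ee_pos: [480.5, -8.3, 128.5]
orientation: [-2.948, -0.519, -0.663]
ft_force: [0.3, -0.4, 0.1]
width: 38.0
grasp_force: 0.0
t: 4.2
ee_pos: [480.7, -8.4, 128.4]
orientation: [-2.948, -0.519, -0.663]
ft_force: [0.0, -0.5, -1.5]
width: 19.5
grasp_force: 30.0
19.465158433744207 [480.65321877  -8.39486892 128.39408179] [ 0.40220385  0.14584469 -0.90385917] foot est [533.34192281  10.71078535   9.98853107]
now [480.7  -8.4 128.4] lin [39.1 -1.2  1.3] ang [ 0.    -0.442 -0.   ] t 4.2
```

```bash
python3 - <<'E'
import numpy as np
n=9;th=np.linspace(.442,0,n+1);f=np.linspace(20.6,0,n+1);fz=np.linspace(10,15,n+1)
P=np.c_[f-131*np.sin(th),fz+131*np.cos(th)]
for i in range(n):
    d=P[i+1]-P[i];c,s=np.cos(th[i]),np.sin(th[i]);print((c*d[0]+s*d[1]).round(2),(s*d[0]-c*d[1]).round(2))
print(.442/n)
E
```

```text
4.6 -1.32
4.53 -1.23
4.46 -1.14
4.4 -1.04
4.35 -0.94
4.29 -0.83
4.25 -0.73
4.21 -0.62
4.17 -0.51
0.04911111111111111
```

```bash
python3 -m pendant '{"grip":[-1,-1,-1,-1,-1,-1,-1,-1,-1,-1,-1],"linear":[[4.6,-0.1,-1.3],[4.5,-0.1,-1.2],[4.5,-0.1,-1.1],[4.4,-0.1,-1],[4.4,-0.1,-0.9],[4.3,-0.1,-0.8],[4.2,-0.1,-0.7],[4.2,-0.1,-0.6],[4.2,-0.1,-0.5],[0,0,0],[0,0,0]],"angular":[[0,-0.049,0],[0,-0.049,0],[0,-0.049,0],[0,-0.049,0],[0,-0.049,0],[0,-0.049,0],[0,-0.049,0],[0,-0.049,0],[0,-0.049,0],[0,0,0],[0,0,0]]}'
python3 - <<'E'
from h import *
delta([514,5,145],frame(20,0))
S=ctrl.get_image("side")[:,:,::-1];T=ctrl.get_image("top")[:,:,::-1]
a=cv2.resize(S[120:320,200:400],(400,400),interpolation=2);b=cv2.resize(T[180:340,230:390],(400,400),interpolation=2)
cv2.imwrite("pics/up.png",np.hstack([a,b]))
E
```

```text
t: 5.12
ee_pos: [512.1, 5.6, 144.6]
orientation: [-3.086, -0.548, -0.032]
ft_force: [-0.0, 0.6, -4.0]
width: 19.7
grasp_force: 30.0
now [512.1   5.6 144.6] lin [ 1.6  1.2 -0.4] ang [-0.004 -0.021  0.002] t 5.1167
```

View pics/up.png

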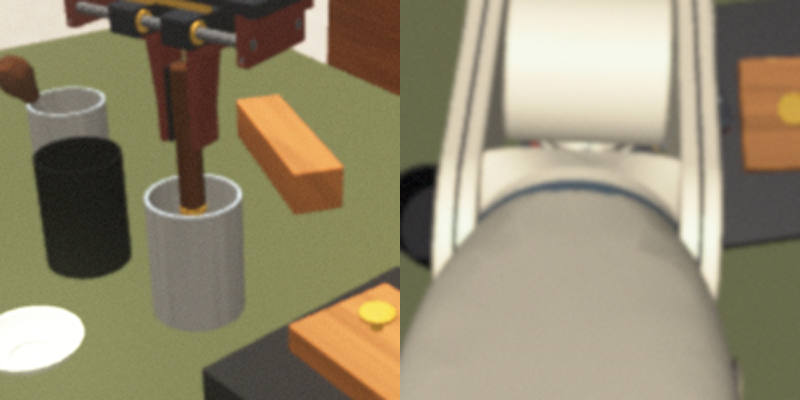

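The setter now stands upright in the can (handle from (180,70) down to its ring at (193,210) in the left crop), and the can hasn't moved. I'll finish straightening, then lift.

```bash
python3 -m pendant '{"grip":[-1,-1,-1,-1,-1,-1,-1,-1,-1,-1,-1,-1],"linear":[[1.6,0.8,0],[0,0,-5],[0,0,-10],[0,0,-10],[0,0,-15],[0,0,-15],[0,0,-15],[0,0,-15],[0,0,-15],[0,0,-15],[0,0,-10],[0,0,0]],"angular":[[-0.003,-0.021,0.002],[0,0,0],[0,0,0],[0,0,0],[0,0,0],[0,0,0],[0,0,0],[0,0,0],[0,0,0],[0,0,0],[0,0,0],[0,0,0]]}'
python3 -m pendant '{"grip":[-1,-1,-1],"linear":[[0,0,0],[0,0,0],[0,0,0]],"angular":[[0,0,0],[0,0,0],[0,0,0]]}'
python3 - <<'E'
from h import *
delta([560,-157,69+20+131],frame(20,0))
S=ctrl.get_image("side")[:,:,::-1]
cv2.imwrite("pics/lift.png",cv2.resize(S[60:310,200:450],(600,600),interpolation=2))
E
```

```text
t: 6.22
ee_pos: [515.0, 4.9, 273.2]
orientation: [3.093, 0.545, 0.009]
ft_force: [0.4, -0.4, -3.0]
width: 19.7
grasp_force: 30.0
t: 6.47
ee_pos: [513.2, 5.0, 269.3]
orientation: [-3.093, -0.545, 0.002]
ft_force: [-0.5, 0.6, -2.8]
width: 19.8
grasp_force: 30.0
now [513.2   5.  269.3] lin [-11.3 168.3  49.1] ang [-0.001  0.001 -0.   ] t 6.4667
```

View pics/lift.png

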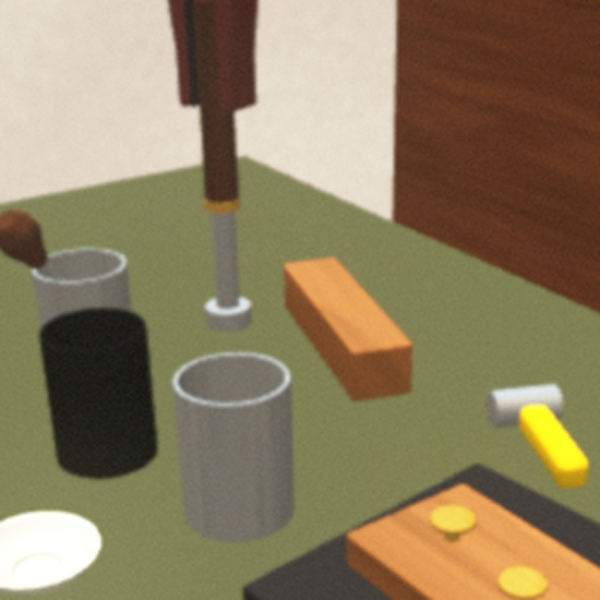

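The setter is out: foot at crop (229,318), ring at (222,205), can standing below at (233,440). I'll check foot position and tilt against the tool axis.

```bash
python3 - <<'E'
from h import *
p=ctrl.get_obs()["ee_pos"]; c=lambda x,y:np.array([200+x/2.4-.3,60+y/2.4-.3])
for s,nm in((131-73,"ring"),(131-12,"footdisc top"),(131,"foot bottom"),(0,"tcp")): print(nm,((proj("side",p-[0,0,s])-[200-.3,60-.3])*2.4).round(1))
E
```

```text
ring [222.9 206.4]
footdisc top [228.3 303.6]
foot bottom [229.3 321.8]
tcp [217.3 105.6]
```

```bash
python3 -m pendant '{"grip":[-1,-1,-1,-1,-1,-1,-1,-1,-1,-1,-1,-1],"linear":[[-1,10,0],[-1,18,0],[-1,20,0],[-1,20,0],[-1,20,0],[-1,20,0],[-1,20,0],[-1,20,0],[-1.5,12,0],[-1.5,8,0],[0,0,0],[0,0,0]],"angular":[[0,0,0],[0,0,0],[0,0,0],[0,0,0],[0,0,0],[0,0,0],[0,0,0],[0,0,0],[0,0,0],[0,0,0],[0,0,0],[0,0,0]]}'
python3 -m pendant '{"grip":[-1,-1,-1,-1,-1,-1],"linear":[[0,0,10],[0,0,15],[0,0,15],[0,0,8],[0,0,0],[0,0,0]],"angular":[[0,0,0],[0,0,0],[0,0,0],[0,0,0],[0,0,0],[0,0,0]]}'
python3 - <<'E'
from h import *
delta([560.5,-156.5,69+131],frame(20,0))
S=ctrl.get_image("side")[:,:,::-1];T=ctrl.get_image("top")[:,:,::-1]
a=cv2.resize(S[160:310,310:460],(400,400),interpolation=2);b=cv2.resize(T[160:290,320:450],(400,400),interpolation=2)
cv2.imwrite("pics/ov.png",np.hstack([a,b]))
p=ctrl.get_obs()["ee_pos"]
print((proj("side",p-[0,0,131])-[310,160])*400/150,(proj("side",[560.5,-156.5,69])-[310,160])*400/150)
E
```

```text
t: 7.52
ee_pos: [560.6, -156.6, 269.8]
orientation: [-3.093, -0.544, 0.001]
ft_force: [0.6, 0.0, -3.2]
width: 19.7
grasp_force: 30.0
t: 8.02
ee_pos: [560.7, -156.0, 221.7]
orientation: [-3.093, -0.546, 0.001]
ft_force: [0.2, -0.2, -1.8]
width: 19.7
grasp_force: 30.0
now [ 560.7 -156.   221.7] lin [-0.3  0.5 21.7] ang [-0.001  0.001  0.   ] t 8.0167
[213.02031864 263.15172914] [209.45820998 302.81305853]
```

View pics/ov.png

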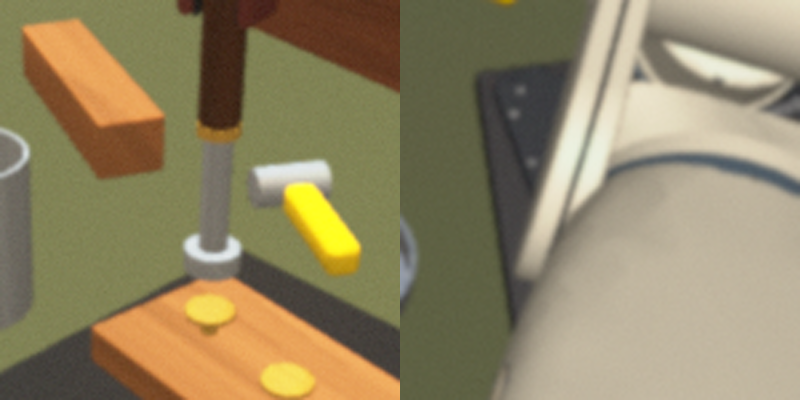

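The foot hangs over the proud stud (foot at (213,265), cap at (210,310) in the left crop). Descending gently.

```bash
python3 -m pendant '{"grip":[-1,-1,-1,-1,-1,-1,-1],"linear":[[-1.5,1,0],[0,0,5],[0,0,5],[0,0,4],[0,0,2],[0,0,1],[0,0,0]],"angular":[[0,0,0],[0,0,0],[0,0,0],[0,0,0],[0,0,0],[0,0,0],[0,0,0]]}'
python3 -m pendant '{"grip":[-1,-1,-1,-1,-1,-1],"linear":[[0,0,1],[0,0,1],[0,0,1],[0,0,1],[0,0,0],[0,0,0]],"angular":[[0,0,0],[0,0,0],[0,0,0],[0,0,0],[0,0,0],[0,0,0]]}'
python3 -m pendant '{"grip":[-1,-1,-1,-1,-1,-1],"linear":[[0,0,1],[0,0,1],[0,0,1],[0,0,1],[0,0,0],[0,0,0]],"angular":[[0,0,0],[0,0,0],[0,0,0],[0,0,0],[0,0,0],[0,0,0]]}'
```

```text
t: 8.7
ee_pos: [559.7, -158.0, 204.7]
orientation: [-3.093, -0.545, 0.001]
ft_force: [-0.4, -0.9, -2.3]
width: 19.3
grasp_force: 30.0
t: 9.2
ee_pos: [559.8, -158.1, 201.1]
orientation: [-3.094, -0.545, -0.0]
ft_force: [-0.5, 0.1, -3.2]
width: 19.3
grasp_force: 30.0
t: 9.7
ee_pos: [560.2, -158.2, 198.1]
orientation: [3.094, 0.545, 0.002]
ft_force: [-1.4, 1.3, 6.7]
width: 19.4
grasp_force: 30.0
```

```bash
python3 -m pendant '{"grip":[-1,-1,-1,-1,-1,-1],"linear":[[0,0,1],[0,0,1],[0,0,1],[0,0,1],[0,0,0],[0,0,0]],"angular":[[0,0,0],[0,0,0],[0,0,0],[0,0,0],[0,0,0],[0,0,0]]}'
python3 -m pendant '{"grip":[-1,-1,-1,-1,-1],"linear":[[0,0,1],[0,0,1],[0,0,0.5],[0,0,0],[0,0,0]],"angular":[[0,0,0],[0,0,0],[0,0,0],[0,0,0],[0,0,0]]}'
```

```text
t: 10.2
ee_pos: [560.2, -158.2, 193.9]
orientation: [3.094, 0.545, 0.002]
ft_force: [-1.7, -0.1, 5.4]
width: 19.5
grasp_force: 30.0
t: 10.62
ee_pos: [560.3, -158.2, 191.4]
orientation: [3.094, 0.545, 0.002]
ft_force: [-1.5, -0.4, 4.2]
width: 19.9
grasp_force: 30.0
```

```bash
python3 -m pendant '{"grip":[-1,-1,-1,-1],"linear":[[0,0,1],[0,0,0.5],[0,0,0],[0,0,0]],"angular":[[0,0,0],[0,0,0],[0,0,0],[0,0,0]]}'
python3 -m pendant '{"grip":[-1,-1,-1,-1],"linear":[[0,0,0.7],[0,0,0],[0,0,0],[0,0,0]],"angular":[[0,0,0],[0,0,0],[0,0,0],[0,0,0]]}'
```

```text
t: 10.95
ee_pos: [560.2, -158.2, 189.9]
orientation: [3.094, 0.545, 0.002]
ft_force: [-0.4, 0.8, 5.8]
width: 19.4
grasp_force: 30.0
t: 11.28
ee_pos: [560.2, -158.2, 189.2]
orientation: [3.094, 0.545, 0.002]
ft_force: [-1.5, 0.4, 5.9]
width: 19.6
grasp_force: 30.0
```

```bash
python3 -m pendant '{"grip":[-1,-1,-1,-1],"linear":[[0,0,0.7],[0,0,0],[0,0,0],[0,0,0]],"angular":[[0,0,0],[0,0,0],[0,0,0],[0,0,0]]}'
python3 -m pendant '{"grip":[-1,-1,-1,-1],"linear":[[0,0,0.7],[0,0,0],[0,0,0],[0,0,0]],"angular":[[0,0,0],[0,0,0],[0,0,0],[0,0,0]]}'
```

```text
t: 11.62
ee_pos: [560.4, -158.2, 189.2]
orientation: [3.094, 0.545, 0.002]
ft_force: [-2.5, 0.6, 9.9]
width: 19.8
grasp_force: 30.0
t: 11.95
ee_pos: [560.6, -158.2, 189.1]
orientation: [3.093, 0.545, 0.003]
ft_force: [-3.8, 0.7, 14.2]
width: 19.8
grasp_force: 30.0
```

```bash
python3 -m pendant '{"grip":[-1,-1,-1,-1,-1],"linear":[[0,0,0.7],[0,0,0.5],[0,0,0],[0,0,0],[0,0,0]],"angular":[[0,0,0],[0,0,0],[0,0,0],[0,0,0],[0,0,0]]}'
python3 -m pendant '{"grip":[-1,-1,-1,-1,-1,-1,-1,-1],"linear":[[0,0,-3],[0,0,-7],[0,0,-15],[0,0,-20],[0,0,-20],[0,0,-15],[0,0,0],[0,0,0]],"angular":[[0,0,0],[0,0,0],[0,0,0],[0,0,0],[0,0,0],[0,0,0],[0,0,0],[0,0,0]]}'
python3 - <<'E'
from h import *
delta([514,5,270],frame(20,0))
S=ctrl.get_image("side")[:,:,::-1]
cv2.imwrite("pics/pressed.png",cv2.resize(S[130:350,290:510],(600,600),interpolation=2))
p=ctrl.get_obs()["ee_pos"]
for s in(58,131):print((proj("side",p-[0,0,s])-[290,130])*600/220)
E
```

```text
t: 12.37
ee_pos: [561.2, -158.2, 189.0]
orientation: [3.093, 0.545, 0.005]
ft_force: [-3.6, 3.0, 21.2]
width: 19.8
grasp_force: 30.0
t: 13.03
ee_pos: [560.1, -158.2, 266.1]
orientation: [3.094, 0.545, 0.002]
ft_force: [0.1, 0.5, -3.5]
width: 19.6
grasp_force: 30.0
now [ 560.1 -158.2  266.1] lin [  12.5 -169.1   -4. ] ang [ 0.001 -0.001 -0.   ] t 13.0333
[283.0005001  128.25292052]
[275.14756626 276.01885689]
```

View pics/pressed.png

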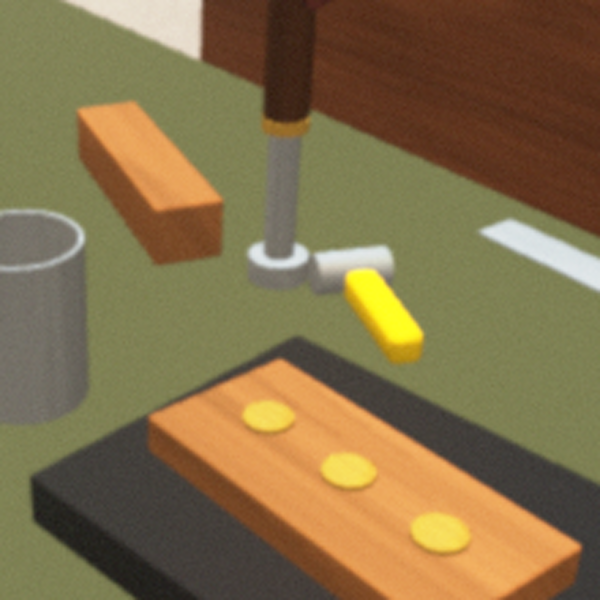

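The stud at (268,416) is flush like its neighbours, and the setter still hangs straight (foot (278,265), ring (287,125)). Going back over the can.

```bash
python3 -m pendant '{"grip":[-1,-1,-1,-1,-1,-1,-1,-1,-1,-1,-1,-1],"linear":[[1,-10,-4],[1.5,-18,0],[1.5,-20,0],[1.5,-20,0],[1.5,-20,0],[1.5,-20,0],[1,-20,0],[1,-20,0],[1,-13,0],[1,-8,0],[0,0,0],[0,0,0]],"angular":[[0,0,0],[0,0,0],[0,0,0],[0,0,0],[0,0,0],[0,0,0],[0,0,0],[0,0,0],[0,0,0],[0,0,0],[0,0,0],[0,0,0]]}'
python3 -m pendant '{"grip":[-1,-1,-1,-1],"linear":[[0,0,7],[0,0,7],[0,0,0],[0,0,0]],"angular":[[0,0,0],[0,0,0],[0,0,0],[0,0,0]]}'
python3 - <<'E'
from h import *
delta([514,5,137],frame(20,0))
S=ctrl.get_image("side")[:,:,::-1]
cv2.imwrite("pics/back.png",cv2.resize(S[120:320,200:400],(600,600),interpolation=2))
E
```

```text
t: 14.08
ee_pos: [513.9, 5.1, 269.7]
orientation: [3.094, 0.546, -0.0]
ft_force: [1.0, -1.1, -1.7]
width: 20.0
grasp_force: 30.0
t: 14.42
ee_pos: [513.4, 4.4, 255.0]
orientation: [-3.094, -0.544, 0.003]
ft_force: [0.2, -0.1, -2.3]
width: 19.6
grasp_force: 30.0
now [513.4   4.4 255. ] lin [  0.9  -0.2 118. ] ang [-0.001  0.002 -0.001] t 14.4167
```

View pics/back.png

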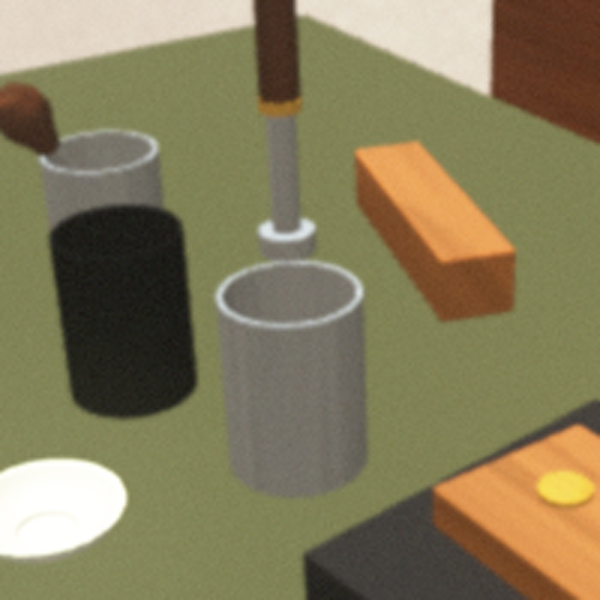

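The foot (287,240) hangs over the can mouth (rim centre (290,295)), and the can is in its starting place. Lowering.

```bash
python3 -m pendant '{"grip":[-1,-1,-1,-1,-1,-1,-1,-1,-1,-1,-1],"linear":[[0,0,8],[0,0,12],[0,0,15],[0,0,15],[0,0,15],[0,0,15],[0,0,15],[0,0,12],[0,0,6],[0,0,2],[0,0,0]],"angular":[[0,0,0],[0,0,0],[0,0,0],[0,0,0],[0,0,0],[0,0,0],[0,0,0],[0,0,0],[0,0,0],[0,0,0],[0,0,0]]}'
python3 -m pendant '{"grip":[-1,-1,-1,-1,-1],"linear":[[0,0,1],[0,0,1],[0,0,1],[0,0,0],[0,0,0]],"angular":[[0,0,0],[0,0,0],[0,0,0],[0,0,0],[0,0,0]]}'
```

```text
t: 15.38
ee_pos: [513.8, 5.0, 140.6]
orientation: [-3.094, -0.545, 0.001]
ft_force: [-0.6, -0.5, -3.1]
width: 19.8
grasp_force: 30.0
t: 15.8
ee_pos: [514.0, 5.1, 138.2]
orientation: [-3.094, -0.545, -0.001]
ft_force: [-0.5, 0.6, -2.8]
width: 19.6
grasp_force: 30.0
```

```bash
python3 -m pendant '{"grip":[-1,-1,-1,-1,-1],"linear":[[0,0,1],[0,0,1],[0,0,0.7],[0,0,0],[0,0,0]],"angular":[[0,0,0],[0,0,0],[0,0,0],[0,0,0],[0,0,0]]}'
```

```text
t: 16.22
ee_pos: [514.0, 5.0, 135.2]
orientation: [-3.094, -0.545, -0.0]
ft_force: [0.1, 1.0, -2.3]
width: 19.4
grasp_force: 30.0
```

Foot about 0–1 mm above the floor; releasing and rising.

```bash
python3 -m pendant '{"grip":[-0.4,-0.3,-0.2,0,0.2,0.5,1,1,1,1,1,1],"linear":[[0,0,0],[0,0,0],[0,0,0],[0,0,0],[0,0,0],[0,0,0],[0,0,0],[0,0,0],[0,0,0],[0,0,0],[0,0,0],[0,0,0]],"angular":[[0,0,0],[0,0,0],[0,0,0],[0,0,0],[0,0,0],[0,0,0],[0,0,0],[0,0,0],[0,0,0],[0,0,0],[0,0,0],[0,0,0]]}'
python3 -m pendant '{"grip":[1,1,1,1,1,1,1,1,1,1,1,1],"linear":[[0,0,-6],[0,0,-12],[0,0,-15],[0,0,-15],[0,0,-15],[0,0,-20],[0,0,-20],[0,0,-20],[0,0,-20],[0,0,-10],[0,0,0],[0,0,0]],"angular":[[0,0,0],[0,0,0],[0,0,0],[0,0,0],[0,0,0],[0,0,0],[0,0,0],[0,0,0],[0,0,0],[0,0,0],[0,0,0],[0,0,0]]}'
python3 - <<'E'
from h import *
S=ctrl.get_image("side")[:,:,::-1]
cv2.imwrite("pics/end.png",S)
E
```

```text
t: 17.22
ee_pos: [513.9, 5.0, 135.2]
orientation: [-3.094, -0.545, -0.0]
ft_force: [-0.2, 0.3, 0.4]
width: 87.6
grasp_force: 0.0
t: 18.22
ee_pos: [513.8, 5.0, 288.3]
orientation: [-3.094, -0.545, -0.001]
ft_force: [0.1, -0.2, -0.6]
width: 87.8
grasp_force: 0.0
```

View pics/end.png

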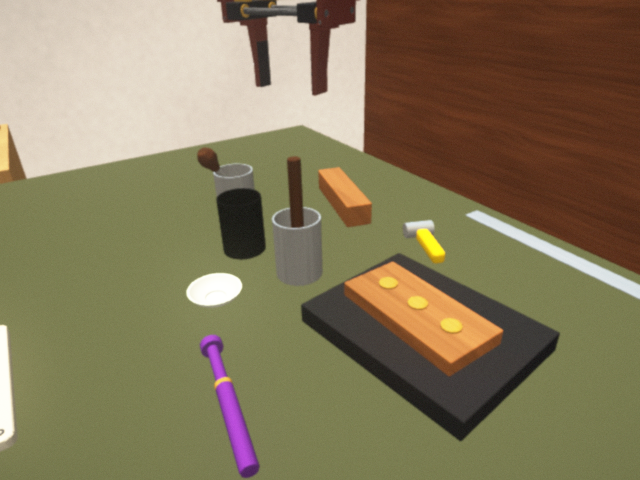

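The setter stands upright in its can (handle top (294,160), can (298,245)), all three studs are flush, everything else is in place, and the gripper is clear.

```bash
python3 -c "
from workcell import ctrl
print(ctrl.close_job())"
```

```text
the job is handed in; nothing more can be done
None
```

I handed the job in: the camera shows the proud stud flush with its neighbours, the setter standing upright in its own can, and everything else in place, but no verdict was returned.

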